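# Set a jeweller's setting vise to its gauge pointer with the knurled wheel

## Robot

A 6-joint arm with a two-finger parallel gripper is mounted at the origin on the work surface. World frame = base frame: x ahead of the robot, y to its left, z up, the work surface at z = 0. Lengths are in mm, angles in degrees, forces in N, time in s.
With the tool pointing down it reaches from about 250 to 850 mm from the base axis. Payload 12.5 kg.
Tool frame: the origin (TCP) lies midway between the tips of the shut fingers; the grasp point (between the pads) lies 19 mm behind it; z points along the fingers, y is the line along which they close (so a half turn about z gives the same grasp; the last joint's range is limited). The gripper opens to 93 mm and grips with 3 to 60 N. Pads are 15 mm wide; open, the fingers measure 128 mm over their backs; the gripper's body (75 mm by 188 mm) begins 65 mm behind the grasp point.
Start: joints at [-69.42, 20.094, 94.641, -0, 65.266, -4.847], TCP at [236.172, -496.696, 218.633] pointing down, gripper open.
Joint ranges: [-157.81, 157.81], [-45, 120.19], [0.68, 151.7], [-89.99, 269.99], [4.06, 180], [-164.3, 164.3]. Speed limits (degrees/s): [127.2, 127.2, 159.86, 180, 180, 180].

## Interface

Orientations are given as a 3x3 rotation matrix whose columns are the frame's x, y, z axes.
In Python, from plant import arm gives the robot as it stands.
- The arm moves only by the tool apply_moves, never from a script. Its argument "targets" is text: rows parted by semicolons, each of 4 numbers parted by spaces: the shift along the tool's x, y, z normalised to -1 to 1, where 1 is 0.06 m, then the turn about the tool's z normalised to -1 to 1, where 1 is 45 degrees. A call has exactly 10 rows; each row shifts and turns the commanded pose from where the row before left it, along the tool's axes as they then stand; what a row does not reach is not made up. A row lasts 1/8 s, in which the tool goes at most 62.5 mm and 10.7 degrees, less where a joint would pass 70% of its speed; a pose out of reach is approached as far as the arm can. A call with a number of a shift or a turn outside -1 to 1 is refused whole. A call with a gripper value outside its range is refused whole. "gripper" is the gripper's target within -1 to 1 (fully open at 1, half-way at 0, shut at -1), set as the call begins (left out, the last holds). The fingers move at their own pace and stop on an object; "newtons" is the grip in N (left out, the last holds). Time passes only in rows, so rows that do not move let the fingers close, or fill a call up. It gives the time, the measured TCP pose, the force, the opening and the grip force at its end, in the units of the state.
- arm.sense(): the state, without advancing time (a new reading comes with each control period).
- arm.read_camera(name): name is "side" or "top" or "wrist"; returns (picture, depth): 480x640x3 uint8, red, green, blue; 480x640 float32, mm along the optical axis (not along the pixel's ray), 0 where there is no reading.
- arm.camera_info(name): a dict with "K" (3x3 intrinsics, pixels), "k1" (the pictures are not rectified: a ray, as slopes to the right and down, at radius r is drawn at 1 + k1 r^2 times it, then the intrinsics apply), "xyz" and "orientation" of the camera in the world. Camera axes: x right, y up, looking along -z (the intrinsics and any distortion apply to the point x, -y, -z); pixel columns grow to the right and rows downward; lengths in mm; the calibration is good to about 2 mm. A picture is of the moment at which its call begins: read the wrist's pose just before it. camera_info takes no time and is no camera call; for the wrist camera it gives the pose at the moment of the call.
- arm.finish_job(): hands the job in; it is judged then, once.
Trained networks look in the newest picture that a camera, given by its name, has taken for a name from the list of things; names that differ only in an ending like _2 or _b are one class to them, and where a whole thing is asked for, a point or a joint stands for the part that bears it (a point fixed in the world has none). Each returns a list of dicts, best first, with "score" (0 to 1); they miss things now and then, are a little off and sometimes report something else, mostly with a low value. They report only what shows in the picture. A call takes as long as a camera call.
- arm.outline_of(camera, label): "mask" (480x640 bool, what is visible of it) and "at" ([column, row] as shares, 0 to 1, of the picture: columns of its width, rows of its height, amid what is visible of it).
- arm.tip_of(camera, label): "at" ([column, row] as shares, 0 to 1, of the picture: columns of its width, rows of its height: a listed point, or the origin of a listed thing).
The state is a dict: "clock": time; "joint_pos": joint angles; "qd": joint speeds; "tau": joint torques, N m; "eef_pos": TCP position; "eef_rot": TCP orientation; "wrist_force": force on the tool from outside, world axes, zero at the start; "moment": the same for the moment, N m; "gripper_width": finger opening in mm; "gripper_force": force on a finger pad.
Only numpy, scipy, OpenCV 4.12 (cv2) and the standard library are available. Lean on these libraries where they do the work, as an engineer would, in place of code of your own. Each camera call takes 0.05 s, during which the arm holds its last target. There are 200 camera calls.

## Task

Set the small setting vise for the next ring: press a fingertip lightly on top of its knurled brass wheel and roll it, in as many strokes as needed, until the gap between the jaws has closed so far that the face of the sliding jaw is level with the gauge pointer. Use only the wheel and do not pinch it between the fingers, do not push the sliding jaw or the pointer themselves, and leave the tray, jar, ring and pliers on the bench where they are. Then lift the finger clear.

Things in the scene. Friction and masses are not known exactly. Their poses are not given: they have to be found in the camera images.
- vise: Bench vise, base fixed, steel head on rubber cushions (gives 5 mm down). Wooden base 120 (x) x 270 (y) x 20 mm; origin: centre of its underside on the bench; z up. Jaws slide along y. From -y to +y on its middle line: knurled wheel (axle y = -55), sliding jaw, gap, fixed jaw (44 x 26 mm, face at y = +65, top z = 72 mm). A scale rail beside the gap at x = +40 carries the gauge pointer. Only the wheel stands over 80 mm.
- wheel_axis (a point): Middle of the wheel's axle, at (0, -55, 56) mm of the vise, unpressed; axle along the vise's x. Knurled brass wheel: radius 30 mm over its 24 ridges (1.5 mm high), 20 mm wide, top 86 mm above the bench. Round steel cheeks of 24 mm radius flank it, so only 6 mm of rim is bare; the sliding jaw's two rack bars run outside them at x = +-20 to 25, top z = 73 mm.
- wheel (a joint): Angle of the wheel, rad, 0 to 4.2. Grows when the wheel's top is rolled towards the jaws (+y of the vise), which closes the gap 9 mm per rad; rolling it back opens the gap. It stays where it is left; about 1.5 N along the rim turns it. Pressed from above, the vise head with wheel and jaws gives up to 5 mm on its rubber cushions (3 N at first, 10 N at the stop); 3 mm is a good press.
- jaw_face (a point): Centre of the sliding steel jaw's face that looks at the fixed jaw; axes as the vise. The jaw is 44 mm wide (x), 22 mm thick (on the -y side of this point), z = 35 to 72 mm; two flat rack bars run from its back past the wheel.
- fixed_face (a point): Centre of the face of the fixed jaw, at (0, 65, 53.5) mm in the vise.
- mark (a point): Middle of the gauge pointer's thin steel blade (3 mm thick in y, 24 mm long in x, reaching to 2 mm from the jaw's side) at x = +30, z = 64.5 mm of the vise; axes as the vise. The blade sits on a small dark block on the scale rail; top z = 70 mm. It stands 8 to 20 mm from the fixed jaw's face. Bring jaw_face to the same y of the vise as this point.
- tray: White plastic stone tray 50 x 50 x 18 mm, loose; origin at the centre of its underside.
- jar: Small glass jar with a steel lid, radius 22 mm, 50 mm high, loose; origin at the centre of its underside.
- ring: Steel finger ring lying flat, 24 mm across, 7 mm high, loose; origin at the centre of its underside.
- pliers: Pliers with orange handles lying on the bench, 143 mm long along x (from -92 to +51 mm), 14 mm high, loose; origin under the pivot.

How it is judged:
By the outcome, as a careful person would: the job done as asked, in the order asked, and still so for the second after the job is handed in, with the robot touching nothing.
It also fails if it takes over 51 s, if anything falls off the work surface, if the arm or the gripper's body presses on something with over 40 N, if the wrist force passes 120 N, or if a joint passes its speed limit or range.

## Working session

There is one attempt and no reset: what is moved stays moved. The work goes in short steps, Python scripts to look and compute and a tool call to move; the robot and the scene stay as the last step left them, time stands still between calls to the robot, and variables do not carry over. Pictures are saved under pics/ and viewed, at most 10 in all, crops included, and the job is handed in when it is done.

Besides the shell and the picture viewer there is one more tool, called as name(argument=value, ...), one argument or row to a line, values as JSON. apply_moves: Moves the arm, as the interface text tells. Its arguments: {"type":"object","properties":{"targets":{"type":"string"},"gripper":{"type":"number"},"newtons":{"type":"number"}},"required":["targets"]}

```bash
mkdir -p pics; cat > h.py <<'E'
import numpy as np, cv2
from plant import arm
def ray(info,u,v):
    K=np.array(info["K"],float); d=np.array([info["k1"],0,0,0,0],float)
    p=cv2.undistortPoints(np.array([[[u,v]]],float),K,d)[0,0]
    return np.array(info["orientation"])@np.array([p[0],-p[1],-1.0]), np.array(info["xyz"],float)
def onz(info,u,v,z):
    r,o=ray(info,u,v); return o+r*(z-o[2])/r[2]
def bydepth(info,u,v,d):
    r,o=ray(info,u,v); return o+r*d
def proj(info,P):
    R=np.array(info["orientation"]); q=R.T@(np.array(P,float)-np.array(info["xyz"]))
    x,y=q[0]/-q[2],-q[1]/-q[2]; s=1+info["k1"]*(x*x+y*y); K=np.array(info["K"])
    return K[0,0]*x*s+K[0,2],K[1,1]*y*s+K[1,2]
E
python3 - <<'E'
from h import *
np.set_printoptions(precision=3,suppress=True)
s=arm.sense();print(s["clock"],s["eef_pos"],s["eef_rot"],s["wrist_force"])
for c in("side","top"):
    p,d=arm.read_camera(c);cv2.imwrite(f"pics/{c}0.png",p[:,:,::-1]);i=arm.camera_info(c);print(c,i)
    np.save(f"pics/{c}d.npy",d)
    for n in("vise","wheel_axis","jaw_face","fixed_face","mark","tray","jar","ring","pliers"):
        r=arm.tip_of(c,n)
        for q in r[:2]:
            u,v=q["at"][0]*640,q["at"][1]*480
            dd=d[min(int(v),479),min(int(u),639)]
            print(n,round(q["score"],2),round(u,1),round(v,1),bydepth(i,u,v,dd),onz(i,u,v,64.5))
E
```

```text
0.0 [ 236.056 -496.361  218.095] [[ 0.903  0.429 -0.   ]
 [ 0.429 -0.903  0.001]
 [ 0.    -0.001 -1.   ]] [0.913 0.704 0.277]
side {'K': array([[439.178,   0.   , 319.976],
       [  0.   , 439.178, 239.722],
       [  0.   ,   0.   ,   1.   ]]), 'k1': -0.05144750332542735, 'xyz': array([ 453.318, -396.684,  580.577]), 'orientation': array([[ 0.963,  0.202, -0.18 ],
       [-0.27 ,  0.737, -0.619],
       [ 0.007,  0.645,  0.764]])}
vise 0.73 309.1 266.5 [543.865 -30.135  73.325] [545.441 -23.758  64.5  ]
wheel_axis 0.78 326.9 274.0 [563.666 -53.198  78.57 ] [566.758 -43.571  64.5  ]
jaw_face 0.88 310.4 233.4 [562.121  31.431  71.859] [563.695  37.624  64.5  ]
jaw_face 0.52 311.5 266.1 [548.532 -25.667  66.809] [548.96 -24.    64.5 ]
fixed_face 0.98 308.3 217.2 [572.756  85.897  49.063] [569.287  71.881  64.5  ]
mark 0.68 327.2 213.1 [601.002  72.28   64.799] [601.088  72.552  64.5  ]
tray 0.57 369.3 205.4 [699.176 126.758   3.137] [673.049  71.133  64.5  ]
jar 0.65 400.7 306.2 [ 453.318 -396.684  580.577] [ 648.981 -122.493   64.5  ]
ring 0.4 394.9 254.6 [703.062   9.143  -0.813] [6
[... 465 characters left out ...]
3.963  64.5  ]
wheel_axis 0.9 332.7 238.9 [560.678 -29.6    84.886] [564.257 -31.207  64.5  ]
jaw_face 0.81 278.2 240.3 [568.986  49.399  36.11 ] [564.011  48.782  64.5  ]
jaw_face 0.63 334.6 236.4 [564.207 -32.47   85.108] [567.92  -34.172  64.5  ]
fixed_face 0.66 254.7 239.1 [571.694  84.932  35.867] [566.584  83.074  64.5  ]
mark 0.39 260.9 217.8 [597.801  73.546  66.474] [598.231  73.651  64.5  ]
tray 0.87 229.2 163.2 [702.592 126.838   4.572] [683.114 120.156  64.5  ]
jar 0.84 355.7 179.1 [659.623 -71.351  47.468] [654.696 -69.195  64.5  ]
ring 0.57 304.7 165.1 [698.323   4.922   0.866] [678.046   6.89   64.5  ]
pliers 0.77 277.7 324.4 [443.98   52.883  12.375] [442.791  51.567  64.5  ]
```

```bash
python3 - <<'E'
import cv2,numpy as np
a=cv2.imread("pics/top0.png")[140:360,190:430];b=cv2.imread("pics/side0.png")[150:350,200:440]
a=cv2.resize(a,None,fx=3.3,fy=2.7*3.3/2.7*0.0+2.7,interpolation=2) if 0 else cv2.resize(a,(640,587),interpolation=2)
cv2.imwrite("pics/topc.png",a);cv2.imwrite("pics/sidec.png",cv2.resize(b,(720,600),interpolation=2))
E
```

```text
(no output)
```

View pics/topc.png

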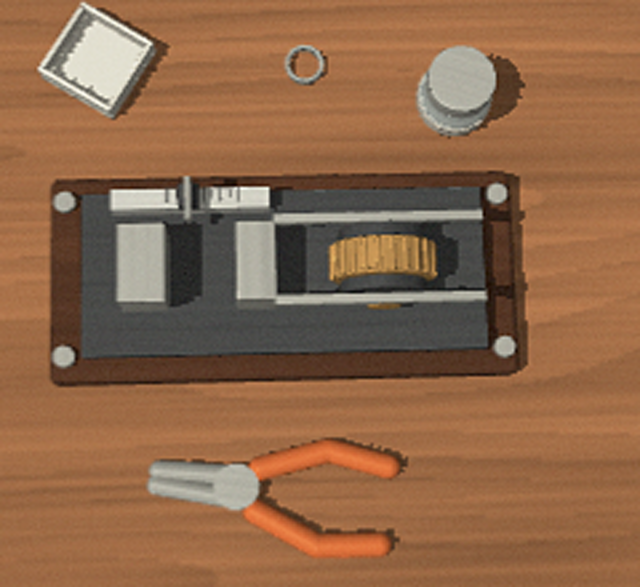

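View pics/sidec.png

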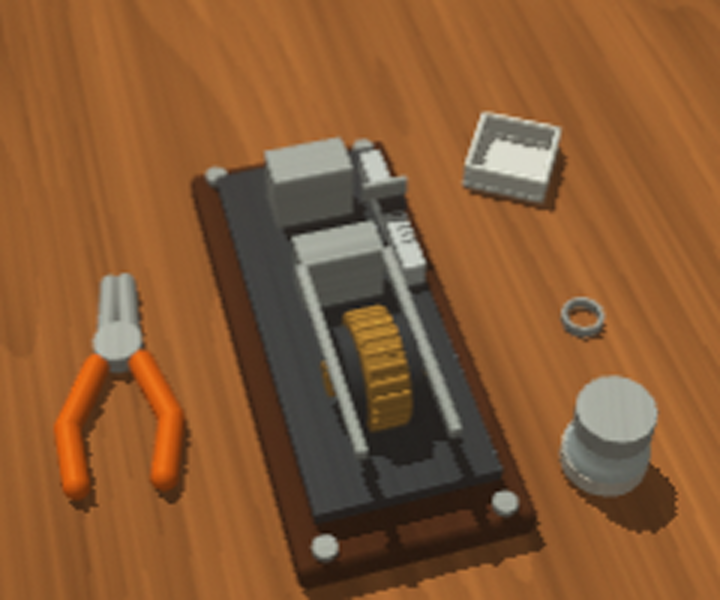

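```bash
cat >> h.py <<'E'
def cloud(info,d):
    v,u=np.nonzero(d>0); K=np.array(info["K"],float)
    p=cv2.undistortPoints(np.stack([u,v],1).astype(float)[:,None],K,np.array([info["k1"],0,0,0,0.]))[:,0]
    c=np.c_[p[:,0],-p[:,1],-np.ones(len(p))]*d[v,u][:,None]
    return c@np.array(info["orientation"]).T+np.array(info["xyz"])
E
python3 - <<'E'
from h import *
np.set_printoptions(precision=1,suppress=True)
i=arm.camera_info("top")
s=240/640
S=[onz(i,190+a*s,140+b*220/587,22) for a,b in((64,202),(64,356),(497,193),(505,346))]
print(np.array(S))
ax=S[0]+S[1]-S[2]-S[3];print("yaw of vise y",np.degrees(np.arctan2(ax[1],ax[0])))
d=np.load("pics/topd.npy");P=cloud(i,d)
R=P[(abs(P[:,0]-565)<45)&(P[:,1]>-110)&(P[:,1]<130)]
hist,e=np.histogram(R[:,2],np.arange(0,95,3));print(list(zip(e.astype(int),hist)))
T=R[R[:,2]>67]
for lo,hi in((-120,-90),(-90,-60),(-60,-40),(-40,-20),(-20,0),(0,20),(20,30),(30,40),(40,50),(50,60),(60,70),(70,80),(80,90),(90,120)):
    q=T[(T[:,1]>lo)&(T[:,1]<hi)]
    if len(q):print(lo,hi,len(q),q.min(0),q.max(0))
Z=R[R[:,2]>77];print("wheel",Z.min(0),Z.max(0),Z.mean(0))
b=P[(P[:,2]>14)&(P[:,2]<27)&(abs(P[:,0]-565)<75)];r=cv2.minAreaRect(b[:,:2].astype(np.float32));print(r)
E
```

```text
[[ 612.4  148.4   22. ]
 [ 522.6  147.9   22. ]
 [ 612.4 -104.6   22. ]
 [ 522.2 -104.5   22. ]]
yaw of vise y 89.94156081089713
[(np.int64(0), np.int64(0)), (np.int64(3), np.int64(0)), (np.int64(6), np.int64(0)), (np.int64(9), np.int64(0)), (np.int64(12), np.int64(0)), (np.int64(15), np.int64(62)), (np.int64(18), np.int64(452)), (np.int64(21), np.int64(140)), (np.int64(24), np.int64(39)), (np.int64(27), np.int64(29)), (np.int64(30), np.int64(461)), (np.int64(33), np.int64(3698)), (np.int64(36), np.int64(1332)), (np.int64(39), np.int64(61)), (np.int64(42), np.int64(41)), (np.int64(45), np.int64(56)), (np.int64(48), np.int64(228)), (np.int64(51), np.int64(82)), (np.int64(54), np.int64(14)), (np.int64(57), np.int64(53)), (np.int64(60), np.int64(79)), (np.int64(63), np.int64(64)), (np.int64(66), np.int64(154)), (np.int64(69), np.int64(832)), (np.int64(72), np.int64(880)), (np.int64(75), np.int64(187)), (np.int64(78), np.int64(201)), (np.int64(81), np.int64(147)), (np.int64(84), np.int64(106)), (np.int64(87), np.int64(6)), (np.int64(90), np.int64(0))]
-90 -60 147 [542.5 -87.4  67.7] [592.2 -60.   75.6]
-60 -40 384 [542.5 -59.9  67.1] [592.7 -40.   86.1]
-40 -20 467 [542.3 -39.8  67. ] [593.  -20.   88.5]
-20 0 311 [542.4 -19.9  67. ] [592.1  -0.   82.6]
0 20 113 [542.3   0.1  67. ] [592.5  19.2  76.3]
20 30 113 [542.5  20.2  68. ] [592.7  30.   75.3]
30 40 203 [545.5  30.   67.2] [588.5  40.   75.4]
40 50 172 [545.5  40.   67.7] [588.8  48.6  77.2]
70 80 34 [592.2  73.   67.4] [610.   76.3  72.1]
80 90 61 [545.5  87.7  67.4] [589.6  89.8  75. ]
90 120 484 [545.4  90.6  67.3] [589.9 112.9  76.5]
wheel [549.4 -54.2  77. ] [585.5  45.5  88.5] [567.3 -32.4  81.4]
((567.7088623046875, 22.210342407226562), (270.08843994140625, 120.47750854492188), 89.89307403564453)
```

apply_moves(
  targets="0 0 0 0.2; 0 0 0 0.2; 0 0 0 0.164; 0.6 -0.75 0 0; 0.6 -0.75 0 0; 0.6 -0.75 0 0; 0.6 -0.75 0 0; 0.6 -0.75 0 0; 0.6 -0.75 0 0; 0.6 -0.75 0 0",
  gripper=-1,
  newtons=10,
)

```text
clock: 2.25
eef_pos: [489.0, -179.9, 218.9]
eef_rot: [[1.0, 0.001, 0.0], [0.001, -1.0, -0.0], [0.0, 0.0, -1.0]]
wrist_force: [1.2, -1.2, 0.7]
gripper_width: 1.3
gripper_force: 0.0
```

apply_moves(
  targets="0.33 -0.52 0 0; 0.33 -0.52 0 0; 0.33 -0.52 0 0; 0.32 -0.52 0.4 0; 0 0 0.5 0; 0 0 0.5 0; 0 0 0.4 0; 0 0 0.2 0; 0 0 0 0; 0 0 0 0",
)

```text
clock: 3.5
eef_pos: [567.0, -56.8, 99.6]
eef_rot: [[1.0, 0.001, 0.001], [0.001, -1.0, -0.0], [0.001, 0.0, -1.0]]
wrist_force: [-0.5, -0.3, 0.3]
gripper_width: 0.4
gripper_force: 0.0
```

```bash
python3 - <<'E'
from h import *
s=arm.sense();print(s["clock"],s["eef_pos"],s["wrist_force"])
i=arm.camera_info("wrist");print(i)
p,d=arm.read_camera("wrist");cv2.imwrite("pics/w1.png",p[:,:,::-1])
E
```

```text
3.5 [566.96192083 -56.75357575  99.60700646] [-0.50722034 -0.30988796  0.33908753]
{'K': array([[431.31834707,   0.        , 319.53703443],
       [  0.        , 431.31834707, 238.27691281],
       [  0.        ,   0.        ,   1.        ]]), 'k1': -0.09774798130317158, 'xyz': array([633.68586926, -56.1440987 , 266.32867805]), 'orientation': array([[ 1.05550122e-03,  9.71008359e-01,  2.39043203e-01],
       [-9.99999391e-01,  1.10220747e-03, -6.17130738e-05],
       [-3.23399114e-04, -2.39042992e-01,  9.71008931e-01]])}
```

View pics/w1.png

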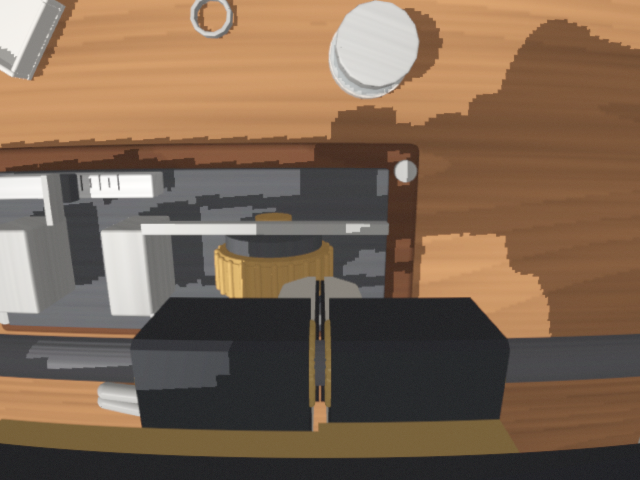

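apply_moves(
  targets="0 -0.2 0 0; 0 0 0.14 0; 0 0 0.07 0; 0 0 0.06 0; 0 -0.05 0 0; 0 -0.1 0 0; 0 -0.1 0 0; 0 -0.1 0 0; 0 -0.05 0 0; 0 0 0 0",
)

```text
clock: 4.8
eef_pos: [566.5, -20.4, 82.6]
eef_rot: [[1.0, 0.001, 0.0], [0.001, -1.0, 0.0], [0.0, -0.0, -1.0]]
wrist_force: [-1.0, 2.4, 4.4]
gripper_width: 0.4
gripper_force: 2.5
```

```bash
cat >> h.py <<'E'
def jawmark(name="top"):
    p,d=arm.read_camera(name); i=arm.camera_info(name); P=cloud(i,d)
    P=P[(P[:,2]>65)&(P[:,2]<78)]
    j=P[(P[:,0]>548)&(P[:,0]<586)]
    gap=j[(j[:,1]>20)&(j[:,1]<110)]
    y=np.sort(gap[:,1]); k=np.argmax(np.diff(y)); m=P[(P[:,0]>594)&(P[:,0]<610)&(P[:,1]>55)&(P[:,1]<95)]
    print(name,"jaw",y[k],"fixed",y[k+1],"mark",m[:,1].min(),m[:,1].max(),m[:,1].mean()) if len(m) else print(name,y[k],y[k+1])
    return p,d
E
python3 - <<'E'
from h import *
p,d=jawmark();cv2.imwrite("pics/t2.png",p[:,:,::-1])
s=arm.sense();print(s["clock"],s["eef_pos"],s["wrist_force"])
E
```

```text
top 104.1072623919911 105.1967073821057
4.85 [566.47088184 -20.41157762  82.50481874] [-1.21306886  3.17307178  4.19565636]
```

apply_moves(
  targets="0 0 -0.2 0; 0 0 -0.1 0; 0 0.2 0 0; 0 0.2 0 0; 0 0 0 0; 0 0 0 0; 0 0 0 0; 0 0 0 0; 0 0 0 0; 0 0 0 0",
)

```text
clock: 6.1
eef_pos: [566.4, -44.5, 100.4]
eef_rot: [[1.0, 0.001, 0.0], [0.001, -1.0, 0.0], [0.0, -0.0, -1.0]]
wrist_force: [-0.5, -0.2, -0.6]
gripper_width: 0.4
gripper_force: 0.0
```

```bash
python3 - <<'E'
from h import *
s=arm.sense();print(s["clock"],s["eef_pos"],s["wrist_force"])
i=arm.camera_info("wrist");p,d=arm.read_camera("wrist");cv2.imwrite("pics/w2.png",p[:,:,::-1])
P=cloud(i,d);P=P[(P[:,2]>60)&(P[:,2]<79)]
j=P[(P[:,0]>572)&(P[:,0]<588)&(P[:,1]>30)];m=P[(P[:,0]>594)&(P[:,0]<612)&(P[:,1]>50)]
print(np.histogram(j[:,1],np.arange(20,114,2)),np.histogram(m[:,1],np.arange(50,114,1)))
p,d=jawmark("side");cv2.imwrite("pics/s2.png",p[:,:,::-1])
E
```

```text
6.1 [566.41708315 -44.54067986 100.43701279] [-0.4828077 -0.1584375 -0.6291965]
(array([  0,   0,   0,   0,   0,   0, 214, 210, 127, 136, 128, 129, 127,
       132, 128, 127, 127,  70,   0,   0,   0,   0,   0,   0,   0,   0,
         0,   0,   0,   0,   0,   0,  11, 516, 121, 129, 103, 123, 111,
       114, 113, 110, 121, 107, 107,  97]), array([ 20,  22,  24,  26,  28,  30,  32,  34,  36,  38,  40,  42,  44,
        46,  48,  50,  52,  54,  56,  58,  60,  62,  64,  66,  68,  70,
        72,  74,  76,  78,  80,  82,  84,  86,  88,  90,  92,  94,  96,
        98, 100, 102, 104, 106, 108, 110, 112])) (array([  0,   0,   0,   0,   0,   0,   0,   0,   0,   0,   0,   0,   0,
         0,   0,   0,   0,   0,   5,   7,  18,  12, 222, 273,  81,  62,
        12,   0,   0,   0,   0,   0,   0,   0,   0,   0,   0,   0,   0,
         0,   0,   0,   0,   0,   0,   0,   0,   0,   0,   0,   0,   0,
         0,   0,   0,   0,   0,   0,   0,   0,   0,   0,   0]), array([ 50,  51,  52,  53,  54,  55,  56,  57,  58,  59,  60,  61,  62,
        63,  64,  65,  66,  67,  68,  69,  70,  71,  72,  73,  74,  75,
        76,  77,  78,  79,  80,  81,  82,  83,  84,  85,  86,  87,  88,
        89,  90,  91,  92,  93,  94,  95,  96,  97,  98,  99, 100, 101,
       102, 103, 104, 105, 106, 107, 108, 109, 110, 111, 112, 113]))
side 54.46250371818013 85.03637272839097
```

View pics/w2.png

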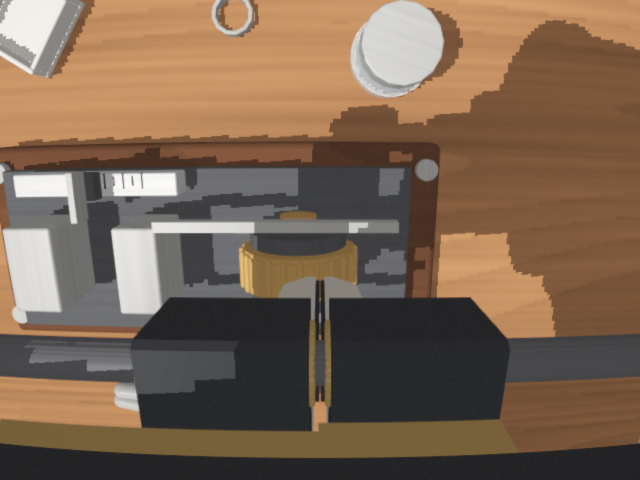

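apply_moves(
  targets="0 0.06 0.14 0; 0 0 0.09 0; 0 0 0.07 0; 0 -0.1 0 0; 0 -0.1 0 0; 0 -0.1 0 0; 0 -0.1 0 0; 0 -0.1 0 0; 0 0 -0.15 0; 0 0 -0.15 0",
)

```text
clock: 7.45
eef_pos: [566.5, -18.3, 101.0]
eef_rot: [[1.0, 0.001, 0.0], [0.001, -1.0, 0.0], [0.0, -0.0, -1.0]]
wrist_force: [0.5, 0.3, -0.3]
gripper_width: 0.3
gripper_force: 0.0
```

apply_moves(
  targets="0 0.25 0 0; 0 0.25 0 0; 0 0 0 0; 0 0 0 0; 0 0 0 0; 0 0 0 0; 0 0 0 0; 0 0 0 0; 0 0 0 0; 0 0 0 0",
)

```text
clock: 8.7
eef_pos: [566.4, -48.2, 100.4]
eef_rot: [[1.0, 0.001, 0.0], [0.001, -1.0, -0.0], [0.0, 0.0, -1.0]]
wrist_force: [0.1, 0.4, -0.2]
gripper_width: 0.7
gripper_force: 0.0
```

```bash
cat >> h.py <<'E'
def wrist(fn):
    s=arm.sense();print(s["clock"],s["eef_pos"],s["wrist_force"])
    i=arm.camera_info("wrist");p,d=arm.read_camera("wrist");cv2.imwrite(fn,p[:,:,::-1])
    P=cloud(i,d);P=P[(P[:,2]>69)&(P[:,2]<77)]
    j=P[(P[:,0]>572)&(P[:,0]<588)&(P[:,1]>30)&(P[:,1]<115)]
    y=np.sort(j[:,1]);k=np.argmax(np.diff(y))
    m=P[(P[:,0]>596)&(P[:,0]<610)&(P[:,1]>60)&(P[:,1]<84)][:,1]
    print("jaw",y[k],"fixed",y[k+1],"mark",np.percentile(m,[5,50,95]),len(m))
E
python3 -c "
from h import *
wrist('pics/w3.png')"
```

```text
8.7 [566.40840787 -48.2443271  100.44074771] [ 0.12270401  0.35567143 -0.19986709]
jaw 64.98870020821664 fixed 85.68538189874661 mark [72.48800103 74.09091764 75.99926379] 222
```

apply_moves(
  targets="0 0 0.14 0; 0 0 0.09 0; 0 0 0.07 0; 0 -0.1 0 0; 0 -0.1 0 0; 0 -0.1 0 0; 0 -0.1 0 0; 0 0 0 0; 0 0 -0.15 0; 0 0 -0.15 0",
)

```text
clock: 10.0
eef_pos: [566.4, -24.3, 100.9]
eef_rot: [[1.0, 0.001, -0.0], [0.001, -1.0, -0.0], [-0.0, 0.0, -1.0]]
wrist_force: [-0.3, 0.2, 0.2]
gripper_width: 0.2
gripper_force: 0.0
```

apply_moves(
  targets="0 0.2 0 0; 0 0.2 0 0; 0 0 0 0; 0 0 0 0; 0 0 0 0; 0 0 0 0; 0 0 0 0; 0 0 0 0; 0 0 0 0; 0 0 0 0",
)

```text
clock: 11.25
eef_pos: [566.4, -48.2, 100.4]
eef_rot: [[1.0, 0.001, 0.0], [0.001, -1.0, 0.0], [0.0, -0.0, -1.0]]
wrist_force: [0.2, 0.0, 0.0]
gripper_width: 0.7
gripper_force: 0.0
```

```bash
python3 -c "
from h import *
wrist('pics/w4.png')
a=cv2.imread('pics/w4.png')[150:330,0:240];cv2.imwrite('pics/w4c.png',cv2.resize(a,(800,600),interpolation=2))"
```

```text
11.25 [566.41871573 -48.19575114 100.44819748] [0.20096556 0.02816531 0.01879073]
jaw 72.58348582264064 fixed 85.65631283333873 mark [72.51415006 74.06459512 75.92295131] 227
```

View pics/w4c.png

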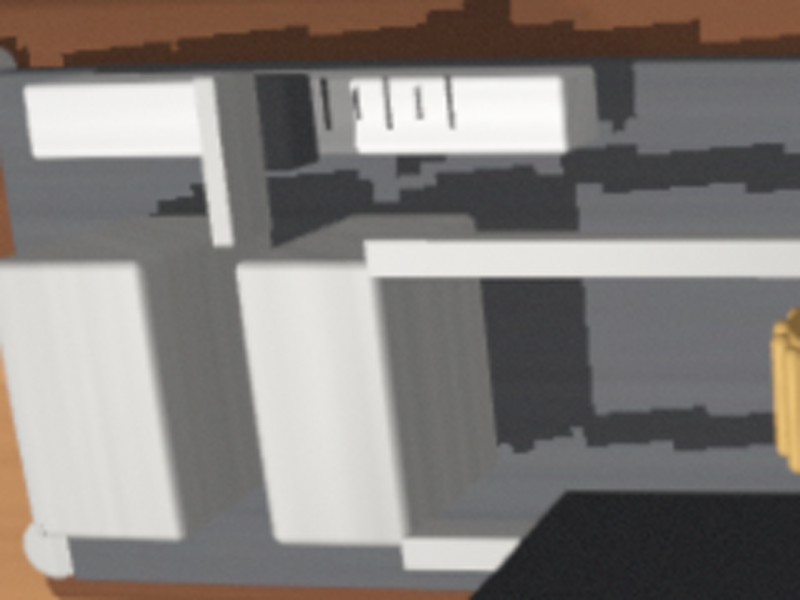

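```bash
python3 - <<'E'
from h import *
np.set_printoptions(precision=2,suppress=True)
i=arm.camera_info("wrist")
for n,a,b,z in(("fixed",137,265,72),("fixed",184,540,72),("jaw",237,265,72),("jaw",274,540,72),("mL",195,80,70),("mL",213,245,70),("mR",217,80,70),("mR",233,245,70)):
    print(n,onz(i,a/3.3333,150+b/3.3333,z))
g=cv2.imread("pics/w4.png",0).astype(int)
for v in (195,200,208,214,220): print(v,g[v,50:80])
for v in (232,240,250,270,300): print(v,g[v,35:90])
E
```

```text
fixed [589.26  87.55  72.  ]
fixed [546.15  87.1   72.  ]
jaw [589.23  71.76  72.  ]
jaw [546.53  72.23  72.  ]
mL [615.71  75.9   70.  ]
mL [591.77  76.34  70.  ]
mR [615.65  72.52  70.  ]
mR [591.76  73.2   70.  ]
195 [239 239 239 239 239 238 238 238 238 236 229 223 222 222 221 218 174 117
 105 106 107 108 106 105 105 105 106 106  95  74]
200 [111 110 110 112 110 110 110 111 110 115 149 201 220 222 222 222 211 146
 109 106 106 108 108 107 104 104 104 106 102  83]
208 [112 113 111 107 108 108 107 100  69  60  61 105 201 221 223 222 221 207
 154 112 106 107 105 107 106 104 106 104 106 104]
214 [ 76  77  78  79  78  78  77  78  80  81  82  85 134 213 222 222 222 221
 194 138 109 108 107 107 107 104 105 104 104 105]
220 [112 111 112 111 112 112 113 112 113 115 114 114 120 167 218 223 223 222
 219 178 120 107 106 106 106 108 105 106 106 108]
232 [225 226 227 226 222 205 178 150 129 114 113 111 112 111 111 109 107 109
 107 108 108 107 109 107 107 106 106 108 108 108 108 108 106 108 108 133
 208 222 226 226 225 224 224 224 222 222 223 224 225 225 226 227 227 227
 228]
240 [224 225 226 227
[... 195 characters left out ...]
226 226
 228]
250 [223 222 223 223 224 225 226 221 200 170 144 123 114 112 111 111 111 111
 109 107 110 109 107 108 108 107 107 109 104 107 108 107 109 107 107 106
 107 125 178 216 224 224 224 223 223 222 222 222 223 223 223 224 224 224
 226]
270 [221 222 222 222 221 221 222 223 223 224 220 201 174 146 125 113 110 110
 110 110 111 108 109 108 108 108 108 107 108 107 106 104 104 108 108 109
 106 108 107 111 134 187 217 224 224 223 223 222 221 220 221 222 221 222
 223]
300 [215 215 217 218 219 219 219 218 218 218 218 218 219 220 219 215 198 174
 146 127 111 110 109 111 110 109 107 109 109 108 110 108 106 108 106 106
 109 110 110 111 111 111 111 111 117 160 203 219 222 222 221 220 219 219
 218]
```

apply_moves(
  targets="0 -0.18 0 0; 0 0 0.14 0; 0 0 0.09 0; 0 0 0.07 0; 0 -0.05 0 0; 0 -0.05 0 0; 0 -0.03 0 0; 0 0 0 0; 0 0 -0.15 0; 0 0 -0.15 0",
)

```text
clock: 12.55
eef_pos: [566.4, -29.7, 100.9]
eef_rot: [[1.0, 0.001, -0.0], [0.001, -1.0, 0.0], [-0.0, -0.0, -1.0]]
wrist_force: [-0.4, -0.1, 0.1]
gripper_width: 0.0
gripper_force: 0.0
```

apply_moves(
  targets="0 0.15 0 0; 0 0.17 0 0; 0 0 0 0; 0 0 0 0; 0 0 0 0; 0 0 0 0; 0 0 0 0; 0 0 0 0; 0 0 0 0; 0 0 0 0",
)

```text
clock: 13.8
eef_pos: [566.4, -48.8, 100.4]
eef_rot: [[1.0, 0.001, 0.0], [0.001, -1.0, 0.0], [0.0, -0.0, -1.0]]
wrist_force: [0.0, 0.3, -0.9]
gripper_width: 0.4
gripper_force: 0.0
```

```bash
python3 -c "
from h import *
wrist('pics/w5.png')
a=cv2.imread('pics/w5.png')[150:330,0:240];cv2.imwrite('pics/w5c.png',cv2.resize(a,(800,600),interpolation=2))
g=cv2.imread('pics/w5.png',0).astype(float);i=arm.camera_info('wrist')
def cross(v,lo,hi,rise,t=165):
    r=g[v]
    for u in range(lo,hi):
        if rise and r[u]<t<=r[u+1] or (not rise and r[u]>=t>r[u+1]): return u+(t-r[u])/(r[u+1]-r[u])
for v in (232,240,250,270,300): print(v,[onz(i,u,v,72)[:2].round(2) for u in (cross(v,30,60,False),cross(v,50,95,True)) if u])
for v in (208,212,216,220): print(v,[onz(i,u,v,70)[:2].round(2) for u in (cross(v,56,70,True),cross(v,63,80,False)) if u])
"
```

```text
13.8 [566.40278844 -48.81886066 100.44665661] [ 0.00418225  0.30813173 -0.93203268]
jaw 74.84209395160835 fixed 85.69556220959299 mark [72.54369594 73.93802839 75.82743017] 217
232 [array([588.01,  87.54]), array([588.  ,  74.48])]
240 [array([584.  ,  87.54]), array([584.03,  74.49])]
250 [array([578.94,  87.55]), array([579.01,  74.53])]
270 [array([568.63,  87.55]), array([568.79,  74.49])]
300 [array([552.69,  87.56]), array([552.97,  74.49])]
208 [array([599.4 ,  76.47]), array([599.37,  73.3 ])]
212 [array([597.44,  76.49]), array([597.42,  73.31])]
216 [array([595.48,  76.58]), array([595.46,  73.28])]
220 [array([593.5 ,  76.57]), array([593.49,  73.26])]
```

View pics/w5c.png

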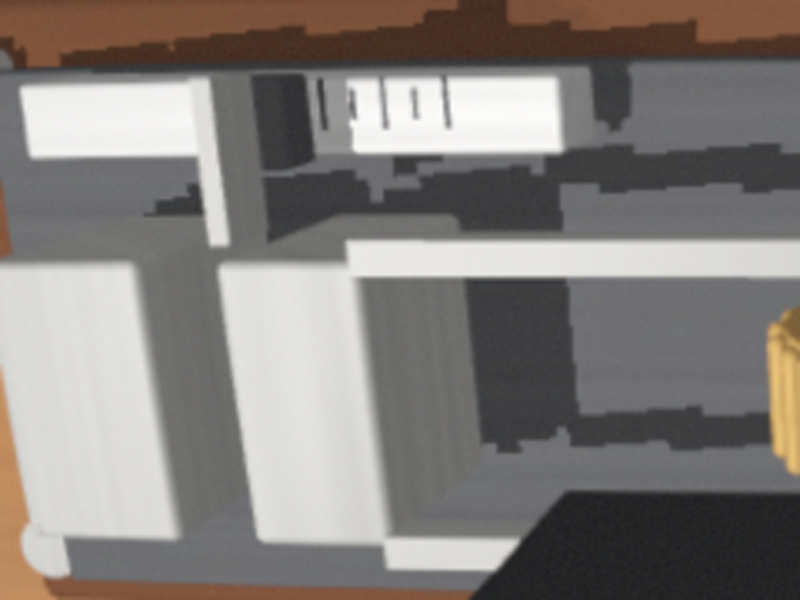

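apply_moves(
  targets="0 0 -0.5 0; 0 0 -0.5 0; 0 0.5 -0.5 0; 0 0.8 -0.4 0; -0.5 0.8 0 0; -0.5 0.8 0 0; -0.5 0.8 0 0; 0 0 0 0; 0 0 0 0; 0 0 0 0",
)

```text
clock: 15.1
eef_pos: [477.2, -270.0, 214.4]
eef_rot: [[1.0, 0.002, 0.0], [0.002, -1.0, 0.0], [0.0, -0.0, -1.0]]
wrist_force: [0.2, 0.7, -0.2]
gripper_width: 0.5
gripper_force: 0.0
```

```bash
python3 - <<'E'
from h import *
p,d=arm.read_camera("top");i=arm.camera_info("top");cv2.imwrite("pics/t6.png",p[:,:,::-1])
g=cv2.cvtColor(p,cv2.COLOR_RGB2GRAY).astype(int)
for x in (598,602,606,580,568,555):
    z=70 if x>590 else 72
    y=np.arange(55,100,0.25); uv=np.array([proj(i,(x,yy,z)) for yy in y],np.float32)
    v=cv2.remap(g.astype(np.float32),uv[:,0][None],uv[:,1][None],1)[0]
    w=(y>66)&(y<82) if x>590 else y>0
    print(x,[(float(a),int(b)) for a,b in zip(y[w][::2],v[w][::2])])
a=p[200:270,225:318,::-1];cv2.imwrite("pics/t6c.png",cv2.resize(a,(797,600),interpolation=2))
E
```

```text
598 [(66.25, 121), (66.75, 121), (67.25, 122), (67.75, 107), (68.25, 87), (68.75, 66), (69.25, 54), (69.75, 43), (70.25, 33), (70.75, 32), (71.25, 32), (71.75, 32), (72.25, 56), (72.75, 82), (73.25, 109), (73.75, 131), (74.25, 152), (74.75, 171), (75.25, 157), (75.75, 143), (76.25, 127), (76.75, 104), (77.25, 81), (77.75, 62), (78.25, 56), (78.75, 51), (79.25, 64), (79.75, 106), (80.25, 153), (80.75, 184), (81.25, 191), (81.75, 193)]
602 [(66.25, 90), (66.75, 100), (67.25, 111), (67.75, 99), (68.25, 82), (68.75, 65), (69.25, 55), (69.75, 45), (70.25, 35), (70.75, 34), (71.25, 34), (71.75, 34), (72.25, 57), (72.75, 81), (73.25, 105), (73.75, 130), (74.25, 155), (74.75, 173), (75.25, 162), (75.75, 151), (76.25, 138), (76.75, 119), (77.25, 99), (77.75, 85), (78.25, 80), (78.75, 75), (79.25, 80), (79.75, 102), (80.25, 125), (80.75, 150), (81.25, 175), (81.75, 201)]
606 [(66.25, 85), (66.75, 97), (67.25, 109), (67.75, 97), (68.25, 81), (68.75, 66), (69.25, 54), (69.75, 42), (70.25, 32), (70.75, 33), (71.25, 34), (71.75, 37), (72.25, 60), (72.75, 84), (73.25, 107), (73.75, 131), (74.25, 15
[... 2960 characters left out ...]
0, 184), (72.5, 187), (73.0, 190), (73.5, 193), (74.0, 177), (74.5, 150), (75.0, 125), (75.5, 100), (76.0, 75), (76.5, 49), (77.0, 46), (77.5, 43), (78.0, 40), (78.5, 40), (79.0, 40), (79.5, 40), (80.0, 40), (80.5, 41), (81.0, 41), (81.5, 40), (82.0, 39), (82.5, 38), (83.0, 38), (83.5, 39), (84.0, 42), (84.5, 49), (85.0, 56), (85.5, 61), (86.0, 64), (86.5, 68), (87.0, 89), (87.5, 113), (88.0, 138), (88.5, 153), (89.0, 167), (89.5, 182), (90.0, 183), (90.5, 184), (91.0, 184), (91.5, 184), (92.0, 184), (92.5, 184), (93.0, 184), (93.5, 184), (94.0, 184), (94.5, 184), (95.0, 184), (95.5, 183), (96.0, 183), (96.5, 183), (97.0, 183), (97.5, 183), (98.0, 183), (98.5, 184), (99.0, 184), (99.5, 184)]
```

View pics/t6c.png

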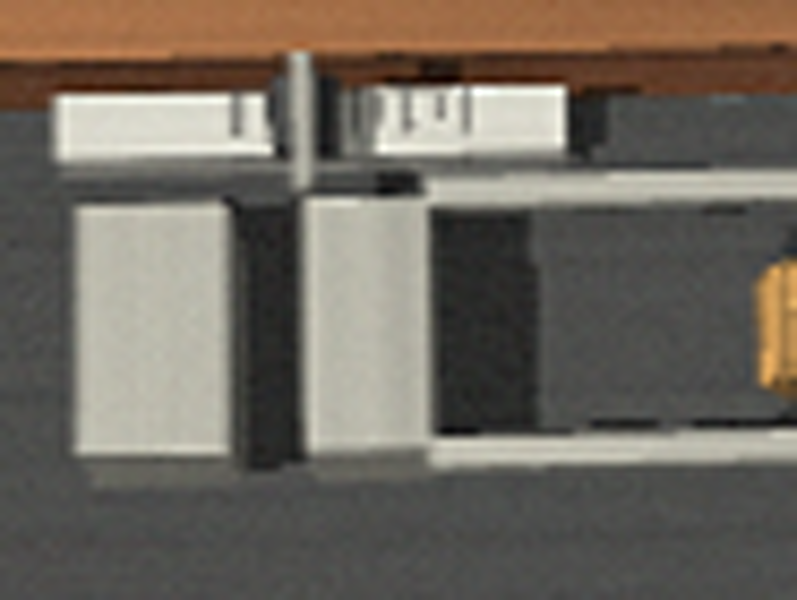

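The top view shows the jaw face (column 302) level with the middle of the pointer blade (column 300). The two measured y values agree at about 75.1 mm.

```bash
python3 -c "
from plant import arm
print(arm.finish_job())"
```

```text
the job is handed in; nothing more can be done
None
```

The vise is set and the job is handed in: four light strokes on the wheel brought the sliding jaw's face level with the pointer (to within about 0.4 mm in the last wrist and top views), and the finger is lifted clear; it took about 15 s.

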